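Sort casts and sanding block through the bins' flaps

TASK

Sort the three things lying between the two low covered bins: slide the lemon cast and the acorn cast through the flap of the blue bin and the sanding block through the flap of the yellow bin, each so far in that the flap falls fully shut behind it. Keep them down on the table and slide them gently rather than lifting or flicking them, and leave the file where it lies.

Things in the scene. Friction and masses are not known exactly. Their poses are not given: they have to be found in the camera images.
- blue_bin: blue bin, fixed, on the robot's left, mouth facing mid-table. 150 deep (x) x 290 wide (y) x 66 high mm. Origin under its centre at table level; +x points from the mouth inwards (about world +y), +y left as seen looking in, z up. No floor: things slide in on the table. Closed roof (clear, ribbed) at z 62 to 66. Side walls 10 mm; back wall's inner face at x = +69. Low foot tabs.
- yellow_bin: yellow bin, fixed, on the robot's right, mouth facing mid-table. 150 deep (x) x 290 wide (y) x 66 high mm. Origin under its centre at table level; +x points from the mouth inwards (about world -y), +y left as seen looking in, z up. No floor: things slide in on the table. Closed roof (clear, ribbed) at z 62 to 66. Side walls 10 mm; back wall's inner face at x = +69. Low foot tabs.
- blue_bin_mouth (a point): middle of the blue bin's mouth at table level, below the roof's front edge (bin x = -75), axes as the bin's. Mouth clear 270 wide, 62 high. The flap hangs 6 mm further in, at bin x = -69.
- yellow_bin_mouth (a point): middle of the yellow bin's mouth at table level, below the roof's front edge (bin x = -75), axes as the bin's. Mouth clear 270 wide, 62 high. The flap hangs 6 mm further in, at bin x = -69.
- blue_flap (a joint): swing flap of the blue bin, 3 mm thick, 262 wide, hinged along its top edge (bin x = -69, z = 56), lower edge at z = 26 mm; 0 = hanging shut, grows (rad) as it swings inwards only, to 1.45. A weak spring and its weight shut it; pushing it in takes under 2 N. It swings in an arc of 30 mm, so it stays propped open on a thing whose rear is less than about 20 mm behind it.
- yellow_flap (a joint): swing flap of the yellow bin, 3 mm thick, 262 wide, hinged along its top edge (bin x = -69, z = 56), lower edge at z = 26 mm; 0 = hanging shut, grows (rad) as it swings inwards only, to 1.45. A weak spring and its weight shut it; pushing it in takes under 2 N. It swings in an arc of 30 mm, so it stays propped open on a thing whose rear is less than about 20 mm behind it.
- lemon_cast: off-white plaster lemon with a pointed end, 48 (x) x 80 (y) x 43 mm high, about 0.1 kg, lying on its flat cast face; origin at the middle of its underside
- acorn_cast: white plaster acorn, 45 (x) x 61 (y) x 40 mm high, about 0.06 kg, lying on its flat cast face; origin at the middle of its underside
- sanding_block: brown wooden sanding block, 55 (x) x 90 (y) x 30 mm high, lying flat; origin at the middle of its underside
- file: flat file with a red handle, 24 x 265 (y) x 24 mm high, lying across the far side of the work; leave it alone; origin about at the middle of its underside
Mind the look-alikes: they are no part of the job. What is shaped like the lemon_cast but green, purple or red is not meant.

How it is judged:
At the end, for the whole second after the job is handed in: Lemon cast and acorn cast lie in the blue bin and the sanding block in the yellow bin, each with its origin at least 28 mm behind the flap and between the side walls, at rest (under 0.02 m/s), and both flaps hang shut (under 0.1 rad) (x of lemon_cast in the frame of blue_bin between -0.041 and 0.07 m and y of lemon_cast in the frame of blue_bin between -0.135 and 0.135 m and linear speed of each of lemon_cast, acorn_cast, sanding_block below 0.02 m/s and x of acorn_cast in the frame of blue_bin between -0.041 and 0.07 m and y of acorn_cast in the frame of blue_bin between -0.135 and 0.135 m and x of sanding_block in the frame of yellow_bin between -0.041 and 0.07 m and y of sanding_block in the frame of yellow_bin between -0.135 and 0.135 m and value of joint each of blue_flap, yellow_flap below 0.1 rad); the robot touches nothing.
It fails at once if a cast or the sanding block is lifted more than 50 mm off the table (height (world z) of any of lemon_cast, acorn_cast, sanding_block above 0.05 m).
It fails at once if a cast or the sanding block is flicked or knocked (faster than 0.6 m/s) (linear speed of any of lemon_cast, acorn_cast, sanding_block above 0.6 m/s).
It fails at once if the file is moved more than 30 mm (distance of file from where it was at the start of the episode above 0.03 m).
It also fails if it takes over 64 s, if anything falls off the work surface, if the arm or the gripper's body presses on something with over 40 N, if the wrist force passes 120 N, or if a joint passes its speed limit or range.

ROBOT

A 6-joint arm with a two-finger parallel gripper is mounted at the origin on a cart in front of the work surface, level with it; the furniture and walls round the work are solid. World frame = base frame: x ahead of the robot, y to its left, z up, the work surface at z = 0. Lengths are in m, angles in rad, forces in N, time in s.
With the tool pointing down it reaches from about 0.35 to 0.775 m from the base axis. Payload 5.5 kg.
Tool frame: the origin (TCP) lies midway between the tips of the shut fingers; the grasp point (between the pads) lies r.grip_depth behind it (r.grip_depth is the distance from the TCP to the grasp point, in m); z points along the fingers, y is the line along which they close (so a half turn about z gives the same grasp; the last joint's range is limited). The gripper opens to 85 mm and grips with 20 to 120 N. Pads are 22 mm wide; open, the fingers measure 114 mm over their backs; the gripper's body (76 mm by 85 mm) begins 54 mm behind the grasp point. The pads swing forward as they close: fully open they stand 13 mm farther back than shut.
Start: joints at [-1.252, 0.313, 0.046, 1.304, 0, 1.431], TCP at [0.255, -0.516, 0.231] pointing down, gripper open.
Joint ranges: [-2.76, 2.76], [-0.86, 1.69], [-1.03, 1.26], [-2.2, 2.34], [-1.47, 1.5], [-3.14, 3.14]. Speed limits (rad/s): [2.57, 2.57, 3.14, 3.14, 3.14, 3.14].

INTERFACE

Orientations are given as a unit quaternion [w, x, y, z].
In Python, from workcell import r, vision gives the robot as it stands.
- The arm moves only by the tool drive_tool, never from a script. Its argument "steps" is a list of rows, each a list of 6 numbers: the shift along the tool's x, y, z each as a share of 10 cm, from -1 to 1, then the turn, a rotation vector about the tool's x, y, z each as a share of pi rad, from -1 to 1. In form: [[tx, ty, tz, ax, ay, az], ...]. A call has 1 to 10 rows; each row shifts and turns the commanded pose from where the row before left it, along the tool's axes as they then stand; what a row does not reach is not made up. A row lasts 1/8 s, in which the tool goes at most 62.5 mm and 10.7 degrees, less where a joint would pass 70% of its speed; a pose out of reach is approached as far as the arm can. A call with a number of a shift or a turn outside -1 to 1 is refused whole. A call with a gripper value outside its range is refused whole. "hand" is the opening in per cent of the stroke, from 0 (shut) to 100 (fully open), set as the call begins (left out, the last holds). The fingers move at their own pace and stop on an object; "newtons" is the grip in N (left out, the last holds). Time passes only in rows, so rows that do not move let the fingers close. It gives the time, the measured TCP pose, the force, the opening and the grip force at its end, in the units of the state.
- r.sense(): the state, without advancing time (a new reading comes with each control period).
- vision.capture(name): name is "side" or "top"; returns a dict with "frame" (420x560x3 uint8, red, green, blue), "fx", "fy", "cx", "cy" (pixels), "R" (3x3) and "t" (3): a world point X has camera coordinates R X + t. Camera axes: x right, y down, z forward; pixel columns grow to the right and rows downward; lengths in m; the calibration is good to about 2 mm. A picture is of the moment at which its call begins. There is no depth.
- r.hand_in(): hands the job in; it is judged then, once.
The state is a dict: "t": time; "qpos": joint angles; "joint_vel": joint speeds; "joint_efforts": joint torques, N m; "tcp_pos": TCP position; "orientation": TCP orientation; "force": force on the tool from outside, world axes, zero at the start; "wrist_torque": the same for the moment, N m; "grip_width": finger opening in m; "gripper_force": force on a finger pad.
Only numpy, scipy, OpenCV 4.12 (cv2) and the standard library are available. Lean on these libraries where they do the work, as an engineer would, in place of code of your own. Each camera call takes 0.05 s, during which the arm holds its last target. There are 200 camera calls.

## Working session

There is one attempt and no reset: what is moved stays moved. The work goes in short steps, Python scripts to look and compute and a tool call to move; the robot and the scene stay as the last step left them, time stands still between calls to the robot, and variables do not carry over. Pictures are saved under pics/ and viewed, at most 10 in all, crops included, and the job is handed in when it is done.

Besides the shell and the picture viewer there is one more tool, called after ">>>" in YAML: its name, and indented under it one key for each argument. drive_tool: Moves the arm, as the interface text tells. Its arguments: {"type":"object","properties":{"steps":{"type":"array"},"hand":{"type":"number"},"newtons":{"type":"number"}},"required":["steps"]}

```bash
mkdir -p pics; python3 - <<'E'
from workcell import r, vision
import cv2,pickle
for n in("top","side"):
    c=vision.capture(n); pickle.dump(c,open(n+".pkl","wb"))
    cv2.imwrite(f"pics/{n}0.png",c["frame"][:,:,::-1])
    print(n,c["fx"],c["fy"],c["cx"],c["cy"],c["R"],c["t"])
print(r.sense(),r.grip_depth)
E
```

```text
top 500.19805699224275 500.19805699224275 283.9523075386652 206.8579680820914 [[-0.01291421 -0.99979602 -0.01552855]
 [-0.99379689  0.01454916 -0.11025458]
 [ 0.11045802  0.01400837 -0.99378206]] [0.01704013 0.53621794 1.21744344]
side 431.18321905395624 431.18321905395624 283.3351244417007 214.45630377171452 [[-0.80935139 -0.58698868  0.01986468]
 [-0.35391809  0.46043907 -0.81408713]
 [ 0.46871346 -0.66591302 -0.58040291]] [0.42918231 0.23544683 1.14364614]
{'t': 0.1, 'qpos': array([-1.25158462e+00,  3.13931705e-01,  4.51057056e-02,  1.30362841e+00,
        9.79159535e-06,  1.43116892e+00]), 'joint_vel': array([-0.00078035, -0.00122618,  0.00254553, -0.00086277, -0.0002952 ,
        0.00054807]), 'joint_efforts': array([ 2.00823830e-03, -4.81728637e+01,  2.99241596e+01,  1.28092009e-02,
       -1.95586049e-04, -1.14633188e-06]), 'tcp_pos': array([ 0.25450579, -0.51509446,  0.23049978]), 'orientation': array([-8.26140616e-04,  9.73798225e-01,  2.27412245e-01, -6.94653516e-05]), 'force': array([-0.32346343, -0.07589221,  0.46954112]), 'wrist_torque': array([-0.03314915, -0.01177523, -0.02171597]), 'gripper_force': 0.0, 'grip_width': 0.08554363034643113} 0.0187
```

View pics/top0.png

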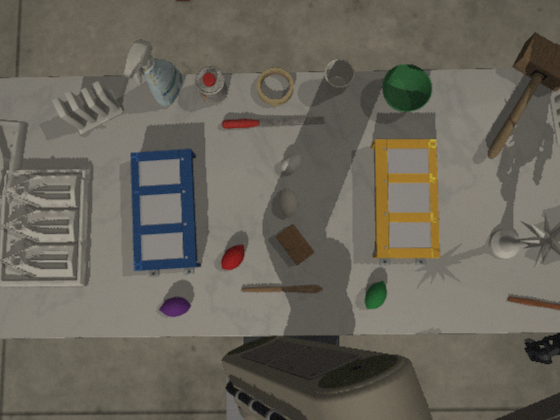

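View pics/side0.png

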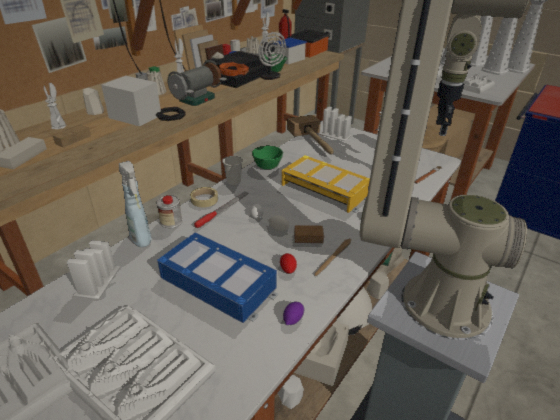

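The top view shows the acorn at (287,162), the lemon cast at (286,203), the block at (294,244) and the file's red handle at (240,124). The blue bin spans columns 132–197 and the yellow bin 375–438. The red lemon at (232,258) is a look-alike. Next I'll measure these.

```bash
cat > h.py <<'E'
import numpy as np,cv2
from scipy.spatial.transform import Rotation as Ro
def world(c,uv,z):
    uv=np.atleast_2d(uv).astype(float)
    d=np.c_[(uv[:,0]-c["cx"])/c["fx"],(uv[:,1]-c["cy"])/c["fy"],np.ones(len(uv))]@c["R"]
    o=-c["R"].T@c["t"]
    return (o+d*((z-o[2])/d[:,2])[:,None])[:,:2]
def big(m,lo=0):
    cs,_=cv2.findContours(m.astype(np.uint8),cv2.RETR_EXTERNAL,cv2.CHAIN_APPROX_NONE)
    return [k for k in sorted(cs,key=cv2.contourArea,reverse=True) if cv2.contourArea(k)>lo]
def rect(c,k,z):
    p=world(c,k[:,0,:],z).astype(np.float32)
    return cv2.minAreaRect(p)
E
python3 - <<'E'
import pickle,cv2,numpy as np
from h import *
c=pickle.load(open("top.pkl","rb")); f=c["frame"]; hsv=cv2.cvtColor(f,cv2.COLOR_RGB2HSV)
H,S,V=[hsv[...,i].astype(int) for i in range(3)]
print("cam",-c["R"].T@c["t"])
for n,m,z in(("blue",(H>100)&(H<125)&(S>140),.066),("yellow",(H>15)&(H<30)&(S>150),.066),("red",((H<6)|(H>174))&(S>150),.02),("purple",(H>125)&(H<160)&(S>100),.02),("green",(H>50)&(H<85)&(S>120),.02)):
    for k in big(m,60)[:3]:
        x,y,w,h=cv2.boundingRect(k); print(n,(x,y,w,h)); R=rect(c,k,z); print("  ",np.round(cv2.boxPoints(R),4).tolist(),np.round(R[1],4))
sub=np.zeros(H.shape,bool); sub[215:275,265:320]=1
for k in big(sub&(S>70)&(H<20),60)[:2]:
    R=rect(c,k,.03); print("block",cv2.boundingRect(k),R)
g=cv2.resize(f[140:275,200:335],None,fx=4.4,fy=4.4,interpolation=cv2.INTER_CUBIC)
cv2.imwrite("pics/crop.png",g[:,:,::-1])
E
```

```text
cam [ 0.39863539 -0.00781926  1.26925854]
blue (131, 150, 67, 120)
   [[0.3853999972343445, 0.36980000138282776], [0.39320001006126404, 0.21719999611377716], [0.6786999702453613, 0.23160000145435333], [0.6710000038146973, 0.38420000672340393]] [0.2859 0.1528]
yellow (371, 139, 68, 119)
   [[0.4065999984741211, -0.3589000105857849], [0.6942999958992004, -0.3630000054836273], [0.6965000033378601, -0.20600000023841858], [0.40880000591278076, -0.20190000534057617]] [0.157  0.2877]
red (222, 245, 22, 25)
   [[0.3840999901294708, 0.11339999735355377], [0.4433000087738037, 0.11320000141859055], [0.44350001215934753, 0.1656000018119812], [0.38429999351501465, 0.16580000519752502]] [0.0523 0.0592]
red (223, 119, 36, 9)
   [[0.7441999912261963, 0.07370000332593918], [0.7652000188827515, 0.07329999655485153], [0.7667999863624573, 0.16329999268054962], [0.7457000017166138, 0.16369999945163727]] [0.09  0.021]
red (203, 73, 12, 13)
   [[0.8575999736785889, 0.21539999544620514], [0.857699990272522, 0.1868000030517578], [0.8901000022888184, 0.18690000474452972], [0.8901000022888184, 0.21549999713897705]] [0.0324 0.0286]
purple (160, 298, 30, 18)
   [[0.27309998869895935, 0.24729999899864197], [0.31439998745918274, 0.24690000712871552], [0.31520000100135803, 0.31850001215934753], [0.27390000224113464, 0.3190000057220459]] [0.0717 0.0413]
green (383, 65, 48, 46)
   [[0.7634000182151794, -0.3028999865055084], [0.8264999985694885, -0.39410001039505005], [0.9275000095367432, -0.32429999113082886], [0.8644999861717224, -0.23309999704360962]] [0.1228 0.1108]
green (366, 282, 20, 27)
   [[0.28380000591278076, -0.23479999601840973], [0.3474000096321106, -0.23669999837875366], [0.3488999903202057, -0.19009999930858612], [0.28519999980926514, -0.1881999969482422]] [0.0466 0.0637]
block (276, 224, 38, 41) ((0.4435533583164215, -0.015337549149990082), (0.08792423456907272, 0.0534096397459507), 36.20520782470703)
```

View pics/crop.png

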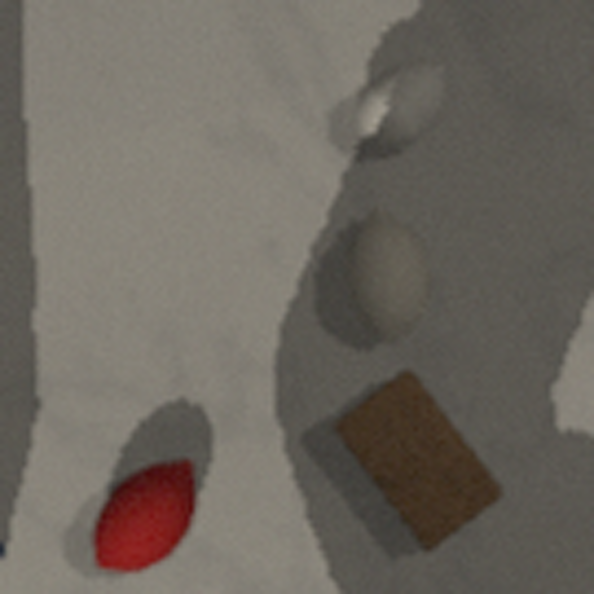

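The crop shows the acorn at about (402,108) lying diagonally. The lemon is at about (390,275) with its long axis along world x, and the block at about (418,460) is turned 36°. I'll convert these to world points, checking them against the side view, and work out the first move.

```bash
python3 - <<'E'
import pickle,cv2,numpy as np
from h import *
c=pickle.load(open("top.pkl","rb")); s=pickle.load(open("side.pkl","rb"))
P=lambda a:np.array(a)/4.4+[200,140]
for n,pts in(("acorn c,ends",[(402,108),(358,150),(445,66)]),("lemon c,ends,sides",[(391,275),(378,210),(390,343),(354,280),(429,280)])):
    w=world(c,P(pts),.02); print(n,w.round(4).tolist())
# cross view: side pixels acorn (255,212) lemon (280,226) block (308,234)
for n,p in(("acorn",(255,212)),("lemon",(280,226)),("block",(308,230))): print(n,world(s,[p],.02).round(3))
# side of side-view: file pixels; bin roof front corners in top at blue (197,151..266)
print("blue roof front/back",world(c,[(193,150),(197,267),(132,153),(135,268)],.066).round(4).tolist())
print("yell roof front/back",world(c,[(376,140),(376,256),(436,140),(439,258)],.066).round(4).tolist())
E
```

```text
acorn c,ends [[0.6452, -0.0104], [0.621, 0.0153], [0.6694, -0.0356]]
lemon c,ends,sides [[0.5483, -0.0027], [0.586, 0.0042], [0.5093, -0.0016], [0.5458, 0.0185], [0.5451, -0.0244]]
acorn [[0.645 0.002]]
lemon [[0.534 0.014]]
block [[ 0.451 -0.023]]
blue roof front/back [[0.6763, 0.2309], [0.3905, 0.2193], [0.6712, 0.3815], [0.39, 0.3684]]
yell roof front/back [[0.6939, -0.2185], [0.4111, -0.2091], [0.6914, -0.3648], [0.4044, -0.3586]]
```

>>> drive_tool:
  steps:
    - [0,0,0,0,0,-0.059]
    - [0,0,0,0,0,-0.059]
    - [0,0,0,0,0,-0.059]
    - [0,0,0,0,0,-0.059]
    - [0,0,0,0,0,-0.059]
    - [0,0,0,0,0,-0.059]
  hand: 45

```text
t: 0.85
tcp_pos: [0.2546, -0.5153, 0.2308]
orientation: [-0.0, 0.705, 0.709, 0.0]
force: [-0.2, -0.0, 0.2]
grip_width: 0.0383
gripper_force: 0.0
```

>>> drive_tool:
  steps:
    - [0.49,0.323,0,0,0,0]
    - [0.49,0.323,0,0,0,0]
    - [0.49,0.323,0,0,0,0]
    - [0.49,0.323,0,0,0,0]
    - [0.49,0.323,0,0,0,0]
    - [0.49,0.323,0,0,0,0]
    - [0.49,0.323,0,0,0,0]
    - [0.49,0.323,0,0,0,0]
    - [0.44,0.323,0,0,0,0]
    - [0,0,0,0,0,0]

```text
t: 2.1
tcp_pos: [0.5466, -0.0764, 0.2305]
orientation: [-0.0, 0.705, 0.709, 0.0]
force: [-1.6, -0.4, -1.1]
grip_width: 0.0383
gripper_force: 0.0
```

>>> drive_tool:
  steps:
    - [0,0,0,0,0.0556,0]
    - [0,0,0,0,0.0556,0]
    - [0,0,0,0,0.0556,0]
    - [-0.27,0,0.468,0,0,0]
    - [-0.27,0,0.468,0,0,0]
    - [-0.27,0,0.468,0,0,0]
    - [-0.27,0,0.45,0,0,0]
    - [0,0,0,0,0,0]

```text
t: 3.1
tcp_pos: [0.5417, -0.0794, 0.0135]
orientation: [-0.187, 0.684, 0.682, 0.182]
force: [0.3, -0.1, 0.4]
grip_width: 0.0384
gripper_force: 0.0
```

>>> drive_tool:
  steps:
    - [0.13,0,0.075,0,0,0]
    - [0.13,0,0.075,0,0,0]
    - [0.13,0,0.075,0,0,0]
    - [0.13,-0.01,0.075,0,0,0]
    - [0.13,-0.01,0.075,0,0,0]
    - [0.13,-0.01,0.075,0,0,0]
    - [0.13,-0.01,0.075,0,0,0]
    - [0.13,-0.01,0.075,0,0,0]
    - [0.13,-0.01,0.075,0,0,0]
    - [0.13,-0.01,0.075,0,0,0]

```text
t: 4.35
tcp_pos: [0.5383, 0.0707, 0.0169]
orientation: [-0.183, 0.683, 0.683, 0.183]
force: [1.0, -3.1, 4.0]
grip_width: 0.0382
gripper_force: 2.3
```

>>> drive_tool:
  steps:
    - [0.13,-0.01,0.075,0,0,0]
    - [0.13,-0.01,0.075,0,0,0]
    - [0.13,-0.01,0.075,0,0,0]
    - [0.13,-0.01,0.075,0,0,0]
    - [0.13,-0.01,0.075,0,0,0]
    - [0.08,0,0.046,0,0,0]
    - [0,0,0,0,0,0]

```text
t: 5.22
tcp_pos: [0.5324, 0.155, 0.0165]
orientation: [-0.184, 0.683, 0.683, 0.183]
force: [-0.5, 0.2, -0.5]
grip_width: 0.0383
gripper_force: 0.0
```

```bash
cat > snap.py <<'E'
import sys,cv2,pickle,numpy as np
from workcell import r,vision
n=sys.argv[1]
for v in("top","side"): pickle.dump(vision.capture(v),open(f"{v}.pkl","wb"))
a,b=[pickle.load(open(v+".pkl","rb"))["frame"] for v in("top","side")]
a=cv2.resize(a[110:300,120:450],None,fx=2.4,fy=1.5*1.6); b=cv2.resize(b[120:350,130:440],None,fx=1.6,fy=1.6)[:, :]
a=cv2.resize(a,(560,322)); b=cv2.resize(b,(374,277))
g=np.zeros((600,560,3),np.uint8); g[:322]=a; g[323:600,:374]=b
cv2.imwrite(f"pics/{n}.png",g[:,:,::-1])
E
python3 snap.py s1
```

```text
(no output)
```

View pics/s1.png

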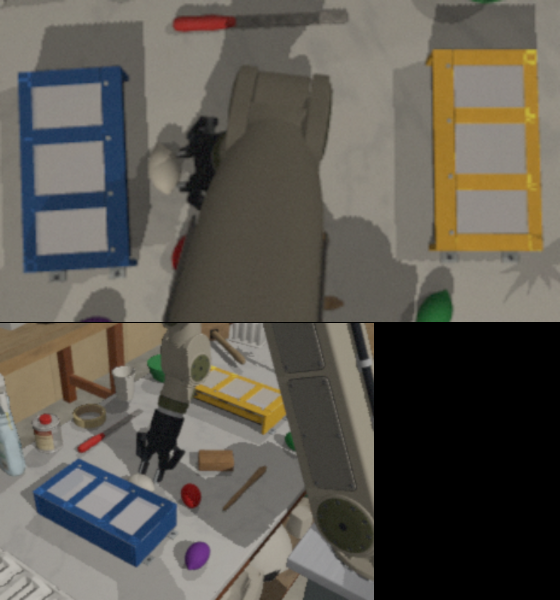

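The lemon sits cradled by the fork just in front of the blue mouth, at about (165,168). The acorn and block are still behind. Next I lean the tool over to 65° and push it in.

>>> drive_tool:
  steps:
    - [0,0,0,0,0.0486,0]
    - [0,0,0,0,0.0486,0]
    - [0,0,0,0,0.0486,0]
    - [0,0,0,0,0.0486,0]
    - [0,0,0,0,0,0]

```text
t: 5.95
tcp_pos: [0.5316, 0.1529, 0.0123]
orientation: [-0.383, 0.599, 0.593, 0.378]
force: [-0.9, 0.5, -0.0]
grip_width: 0.0385
gripper_force: 0.0
```

>>> drive_tool:
  steps:
    - [0.063,0,0.136,0,0,0]
    - [0.063,0,0.136,0,0,0]
    - [0.063,0,0.136,0,0,0]
    - [0.063,0,0.136,0,0,0]
    - [0.063,0,0.136,0,0,0]

```text
t: 6.58
tcp_pos: [0.534, 0.2296, 0.0186]
orientation: [-0.378, 0.596, 0.598, 0.38]
force: [0.1, -2.1, -0.6]
grip_width: 0.0383
gripper_force: 0.8
```

>>> drive_tool:
  steps:
    - [0.063,0,0.136,0,0,0]
    - [0.063,0,0.136,0,0,0]
    - [0.063,0,0.136,0,0,0]
    - [0,0,0,0,0,0]

```text
t: 7.08
tcp_pos: [0.5332, 0.2751, 0.0185]
orientation: [-0.378, 0.595, 0.598, 0.38]
force: [-0.8, -0.6, -0.9]
grip_width: 0.0383
gripper_force: 0.6
```

```bash
python3 snap.py s2
```

```text
(no output)
```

View pics/s2.png

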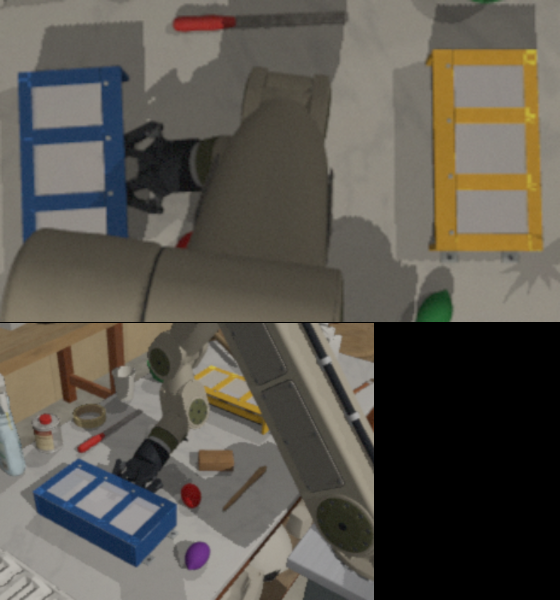

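The fingers are well inside the blue mouth at about (140,165) with no force on them. By geometry the lemon's rear should be about 40 mm past the flap. I'll withdraw and go round to the acorn.

>>> drive_tool:
  steps:
    - [-0.085,0,-0.18,0,0,0]
    - [-0.17,0,-0.36,0,0,0]
    - [-0.17,0,-0.36,0,0,0]
    - [-0.1,0,-0.3,0,-0.0486,0]
    - [0,0,-0.4,0,-0.0486,0]
    - [0,0,-0.4,0,-0.0486,0]
    - [0,0,-0.3,0,-0.0486,0]
  hand: 37

```text
t: 8.05
tcp_pos: [0.5341, 0.0587, 0.0943]
orientation: [-0.18, 0.685, 0.682, 0.182]
force: [0.2, 0.4, -0.6]
grip_width: 0.0316
gripper_force: 0.0
```

>>> drive_tool:
  steps:
    - [-0.32,0.285,-0.24,0,0,0]
    - [-0.32,0.285,-0.24,0,0,0]
    - [-0.32,0.285,-0.24,0,0,0]
    - [-0.32,0.285,-0.24,0,0,0]
    - [0,0,0,0,0,0]
    - [-0.245,0,0.425,0,0,0]
    - [-0.245,0,0.425,0,0,0]
    - [0,0,0,0,0,0]

```text
t: 9.05
tcp_pos: [0.6435, -0.0954, 0.0101]
orientation: [-0.187, 0.683, 0.682, 0.182]
force: [-0.2, 0.2, 0.6]
grip_width: 0.032
gripper_force: 0.0
```

```bash
python3 snap.py s3
```

```text
(no output)
```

View pics/s3.png

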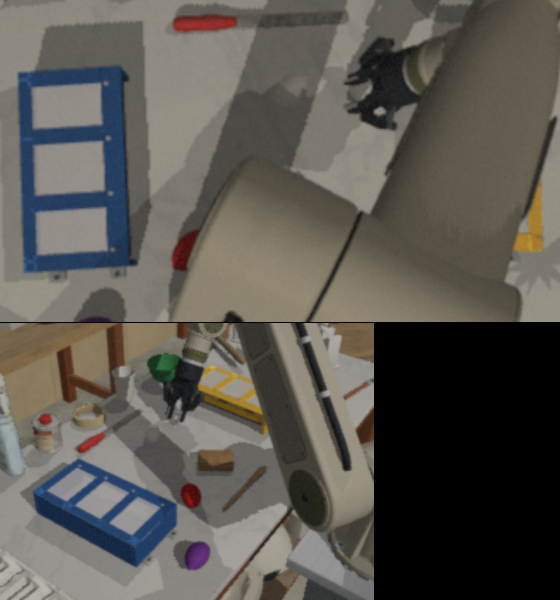

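The gripper is down at about (375,85), behind the acorn at (295,85), and the blue flap side looks clear. Pushing the acorn.

>>> drive_tool:
  steps:
    - [0.145,0,0.049,0,0,0]
    - [0.13,0,0.075,0,0,0]
    - [0.13,0,0.075,0,0,0]
    - [0.13,0,0.075,0,0,0]
    - [0.13,-0.005,0.075,0,0,0]
    - [0.13,-0.015,0.075,0,0,0]
    - [0.13,-0.02,0.075,0,0,0]
    - [0.13,-0.02,0.075,0,0,0]
    - [0.13,-0.02,0.075,0,0,0]
    - [0.13,-0.02,0.075,0,0,0]

```text
t: 10.4
tcp_pos: [0.6371, 0.0537, 0.0164]
orientation: [-0.183, 0.683, 0.683, 0.183]
force: [1.4, -0.1, 1.2]
grip_width: 0.0314
gripper_force: 0.6
```

```bash
python3 snap.py s4
```

```text
(no output)
```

View pics/s4.png

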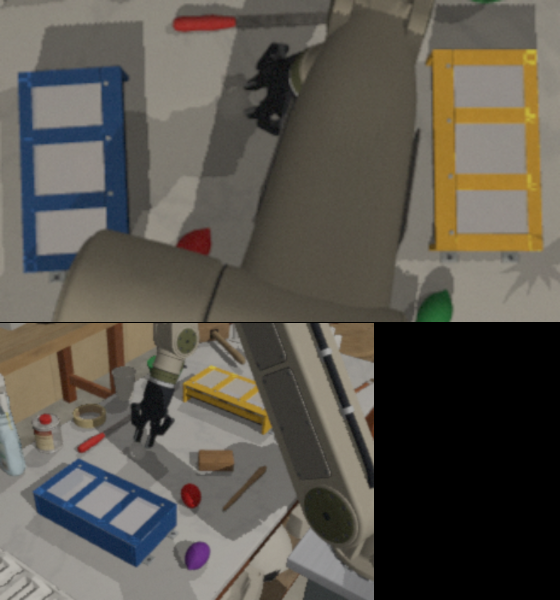

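The side view shows the acorn at about (137,447), directly ahead of the fingers. I'll keep pushing.

>>> drive_tool:
  steps:
    - [0.13,-0.02,0.075,0,0,0]
    - [0.13,-0.02,0.075,0,0,0]
    - [0.13,-0.02,0.075,0,0,0]
    - [0.13,-0.02,0.075,0,0,0]
    - [0.13,-0.02,0.075,0,0,0]
    - [0.13,-0.02,0.075,0,0,0]
    - [0.08,-0.02,0.046,0,0,0]
    - [0,0,0,0,0,0]

```text
t: 11.5
tcp_pos: [0.6228, 0.153, 0.0165]
orientation: [-0.183, 0.683, 0.683, 0.183]
force: [-0.9, -0.1, 0.7]
grip_width: 0.0315
gripper_force: 0.0
```

>>> drive_tool:
  steps:
    - [0,0,0,0,0.0486,0]
    - [0,0,0,0,0.0486,0]
    - [0,0,0,0,0.0486,0]
    - [0,0,0,0,0.0486,0]
    - [0,0,0,0,0,0]

```text
t: 12.12
tcp_pos: [0.6216, 0.1505, 0.0113]
orientation: [-0.383, 0.599, 0.593, 0.378]
force: [-0.4, 0.3, 0.1]
grip_width: 0.0315
gripper_force: 0.0
```

```bash
python3 snap.py s5
```

```text
(no output)
```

View pics/s5.png

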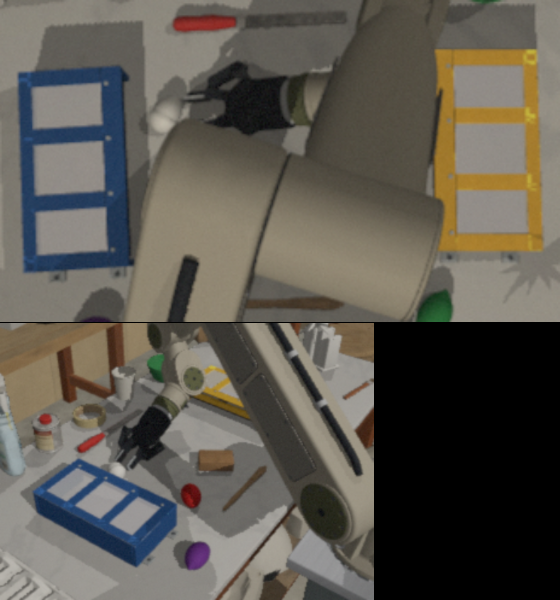

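The acorn is at about (165,117) in front of the mouth, roughly 14 mm off the fork's centre towards −x. I'll back off, recentre and push it in.

>>> drive_tool:
  steps:
    - [-0.06,0,-0.2,0,0,0]
    - [0,-0.14,0,0,0,0]
    - [0.063,0,0.136,0,0,0]
    - [0.063,0,0.136,0,0,0]
    - [0.063,0,0.136,0,0,0]
    - [0.063,0,0.136,0,0,0]
    - [0.063,0,0.136,0,0,0]
    - [0.063,0,0.136,0,0,0]
    - [0.063,0,0.136,0,0,0]

```text
t: 13.35
tcp_pos: [0.6106, 0.2375, 0.0228]
orientation: [-0.377, 0.595, 0.599, 0.381]
force: [0.7, -1.3, 0.0]
grip_width: 0.0318
gripper_force: 0.6
```

>>> drive_tool:
  steps:
    - [0.03,0,0.15,0,0,0]
    - [0.055,0,0.14,0,0,0]
    - [0.063,0,0.136,0,0,0]
    - [0,0,0,0,0,0]

```text
t: 13.85
tcp_pos: [0.6123, 0.282, 0.02]
orientation: [-0.376, 0.594, 0.6, 0.383]
force: [1.4, -5.3, 1.5]
grip_width: 0.0316
gripper_force: 1.5
```

>>> drive_tool:
  steps:
    - [-0.085,0,-0.18,0,0,0]
    - [-0.17,0,-0.36,0,0,0]
    - [-0.17,0,-0.36,0,0,0]
    - [-0.1,0,-0.3,0,-0.0486,0]
    - [0,0,-0.4,0,-0.0486,0]
    - [0,0,-0.4,0,-0.0486,0]
    - [0,0,-0.5,0,-0.0486,0]
    - [0,0,-0.5,0,-0.0556,0]
    - [0,0,-0.3,0,-0.0556,0]
    - [0,0,0,0,-0.0556,0]
  hand: 80

```text
t: 15.1
tcp_pos: [0.6127, 0.0203, 0.1866]
orientation: [0.009, 0.708, 0.706, 0.003]
force: [0.5, -0.2, -1.4]
grip_width: 0.0682
gripper_force: 0.0
```

>>> drive_tool:
  steps:
    - [0.04,-0.52,0,0,0,0]
    - [0.04,-0.52,0,0,0,0]
    - [0.04,-0.52,0,0,0,0]
    - [0.03,-0.51,0,0,0,0]
    - [0,0,0,0,0,-0.05]
    - [0,0,0,0,0,-0.05]
    - [0,0,0,0,0,-0.05]
    - [0,0,0,0,0,-0.05]
    - [0,0,0,0,-0.0556,0]
    - [0,0,0,0,-0.0556,0]

```text
t: 16.35
tcp_pos: [0.4039, 0.0359, 0.1813]
orientation: [0.162, 0.449, 0.876, -0.077]
force: [0.7, 1.4, -1.2]
grip_width: 0.068
gripper_force: 0.0
```

```bash
python3 - <<'E'
from workcell import r,vision
from h import *
import pickle
c=vision.capture("top"); pickle.dump(c,open("top.pkl","wb"))
f=c["frame"]; hsv=cv2.cvtColor(f,cv2.COLOR_RGB2HSV); H,S,V=[hsv[...,i].astype(int) for i in range(3)]
sub=np.zeros(H.shape,bool); sub[215:275,265:330]=1
for k in big(sub&(S>70)&(H<20),60)[:2]: print("block",cv2.boundingRect(k),rect(c,k,.03))
s=r.sense(); print(s["tcp_pos"],Ro.from_quat(np.roll(s["orientation"],-1)).as_matrix().round(3).tolist(),s["qpos"].round(2))
a=cv2.resize(f[140:280,120:210],None,fx=4,fy=4,interpolation=cv2.INTER_CUBIC)
a=np.clip((a.astype(float)-90)*2,0,255).astype(np.uint8)
b=cv2.resize(f[130:290,210:400],(380,320)); g=np.zeros((560,740,3),np.uint8); g[:,:360]=a; g[:320,360:]=b
cv2.imwrite("pics/s6.png",g[:,:,::-1])
E
```

```text
block (276, 224, 38, 41) ((0.44375577569007874, -0.015181850641965866), (0.08937937766313553, 0.054383859038352966), 36.20746994018555)
[0.40039492 0.03775638 0.17950025] [[-0.549, 0.808, 0.216], [0.757, 0.59, -0.282], [-0.355, 0.008, -0.935]] [ 0.12 -0.12 -0.63  0.88 -0.31  1.04]
```

View pics/s6.png

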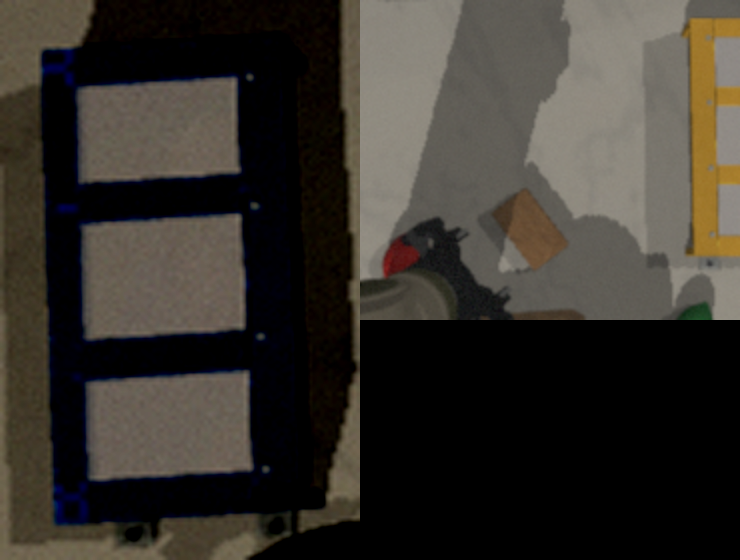

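Nothing white is left between the bins, so both casts are inside; the roofs are effectively opaque. The fork stands parallel to the block's long face, at about (530,230) in the right panel. Lowering it and pushing along the face normal.

>>> drive_tool:
  steps:
    - [0.187,0,0.515,0,0,0]
    - [0.187,0,0.515,0,0,0]
    - [0.187,0,0.515,0,0,0]
    - [0,0,0,0,0,0]
    - [-0.094,0,0.034,0,0,0]
    - [-0.094,0,0.034,0,0,0]
    - [-0.094,0,0.034,0,0,0]

```text
t: 17.27
tcp_pos: [0.4226, 0.0108, 0.0154]
orientation: [0.157, 0.447, 0.877, -0.078]
force: [-0.8, -0.0, 0.9]
grip_width: 0.0681
gripper_force: 0.7
```

>>> drive_tool:
  steps:
    - [-0.141,0,0.051,0,0,0]
    - [-0.141,0,0.051,0,0,0]
    - [-0.141,0,0.051,0,0,0]
    - [-0.141,0,0.051,0,0,0]
    - [-0.141,0,0.051,0,0,0]
    - [-0.141,0,0.051,0.0114,0,0.0313]
    - [-0.141,0,0.051,0.0114,0,0.0313]
    - [-0.141,0,0.051,0.0114,0,0.0313]
    - [-0.141,0,0.051,0.0114,0,0.0313]

```text
t: 18.4
tcp_pos: [0.4917, -0.1031, 0.0133]
orientation: [0.135, 0.621, 0.764, -0.11]
force: [-0.3, -0.1, 0.4]
grip_width: 0.0684
gripper_force: 0.2
```

```bash
cat > blk.py <<'E'
from workcell import r,vision
from h import *
import pickle
c=vision.capture("top"); pickle.dump(c,open("top.pkl","wb"))
hsv=cv2.cvtColor(c["frame"],cv2.COLOR_RGB2HSV); H,S,V=[hsv[...,i].astype(int) for i in range(3)]
sub=np.zeros(H.shape,bool); sub[150:280,270:400]=1
for k in big(sub&(S>70)&(H<15),30)[:3]: print("block",cv2.boundingRect(k),rect(c,k,.03))
s=r.sense(); print(s["tcp_pos"],Ro.from_quat(np.roll(s["orientation"],-1)).as_matrix().round(3).tolist())
E
python3 blk.py
```

```text
block (330, 202, 23, 17) ((0.5175541043281555, -0.13327555358409882), (0.03370843082666397, 0.050030417740345), 41.98506164550781)
block (334, 224, 14, 16) ((0.4693148136138916, -0.12719479203224182), (0.03815031051635742, 0.02728208154439926), 33.6458740234375)
[ 0.49359936 -0.10467857  0.01381247] [[-0.188, 0.98, 0.071], [0.92, 0.201, -0.337], [-0.344, 0.002, -0.939]]
```

>>> drive_tool:
  steps:
    - [-0.141,0,0.051,0.0114,0,0.0313]
    - [-0.141,0,0.051,0.0114,0,0.0313]
    - [-0.09,0,0.034,0,0,0]
    - [0,0,0,0,0,0]
    - [0,0,0,0,-0.05,0]
    - [0,0,0,0,-0.05,0]
    - [0,0,0,0,-0.05,0]
    - [0,0,0,0,-0.05,0]
    - [0,0,0,0,-0.05,0]
    - [0,0,0,0,0,0]

```text
t: 19.7
tcp_pos: [0.494, -0.1401, 0.0102]
orientation: [0.378, 0.594, 0.599, -0.382]
force: [-0.3, -0.3, 0.5]
grip_width: 0.0684
gripper_force: 0.0
```

```bash
python3 blk.py; python3 - <<'E'
import pickle,cv2
f=pickle.load(open("top.pkl","rb"))["frame"]
cv2.imwrite("pics/s7.png",cv2.resize(f[110:300,120:450],None,fx=2.2,fy=2.2,interpolation=cv2.INTER_CUBIC)[:,:,::-1])
E
```

```text
block (348, 204, 10, 10) ((0.5331411957740784, -0.15853220224380493), (0.020480260252952576, 0.02156013436615467), 50.23072814941406)
[ 0.49494969 -0.14064169  0.0117705 ] [[-0.006, 1.0, 0.0], [0.424, 0.003, -0.906], [-0.906, -0.005, -0.424]]
```

>>> drive_tool:
  steps:
    - [-0.058,0,0.138,0,0,0]
    - [-0.058,0,0.138,0,0,0]
    - [-0.058,0,0.138,0,0,0]
    - [-0.058,0,0.138,0,0,0]

```text
t: 20.25
tcp_pos: [0.4968, -0.2023, 0.0136]
orientation: [0.381, 0.597, 0.596, -0.378]
force: [-0.3, 1.1, 1.4]
grip_width: 0.0685
gripper_force: 0.9
```

>>> drive_tool:
  steps:
    - [-0.056,0,0.138,0,0,0]
    - [-0.058,0,0.138,0,0,0]
    - [-0.063,0,0.136,0,0,0]
    - [-0.045,0,0.09,0,0,0]
    - [0,0,0,0,0,0]

```text
t: 20.88
tcp_pos: [0.4961, -0.2573, 0.0121]
orientation: [0.381, 0.598, 0.595, -0.379]
force: [-0.1, -0.6, -1.0]
grip_width: 0.0685
gripper_force: 0.4
```

>>> drive_tool:
  steps:
    - [0.085,0,-0.18,0,0,0]
    - [0.17,0,-0.36,0,0,0]
    - [0.17,0,-0.36,0,0,0]
    - [0.1,0,-0.3,0,0.0486,0]
    - [0,0,-0.4,0,0.0486,0]
    - [0,0,-0.4,0,0.0486,0]
    - [0,0,-0.5,0,0.0486,0]
    - [0,0,-0.5,0,0.0556,0]
    - [0,-0.3,-0.3,0,0.0556,0]
    - [0,-0.5,0,0,0.0556,0]

```text
t: 22.12
tcp_pos: [0.4185, 0.0047, 0.1776]
orientation: [0.003, 0.706, 0.708, 0.006]
force: [0.1, -1.7, -0.3]
grip_width: 0.0677
gripper_force: 0.0
```

>>> drive_tool:
  steps:
    - [0,-0.4,-0.4,0,0,0]
    - [0,-0.2,-0.5,0,0,0]
    - [0,0,0,0,0,0]
    - [0,0,0,0,0,0]

```text
t: 22.62
tcp_pos: [0.3558, 0.0042, 0.2633]
orientation: [0.001, 0.707, 0.707, 0.001]
force: [0.6, 0.2, -0.9]
grip_width: 0.0686
gripper_force: 0.0
```

```bash
python3 - <<'E'
from workcell import vision,r
import cv2,numpy as np
t=vision.capture("top")["frame"]; s=vision.capture("side")["frame"]
a=cv2.resize(t[110:300,120:450],(660,380),interpolation=cv2.INTER_CUBIC)
b=cv2.resize(s[140:230,265:385],(330,220),interpolation=cv2.INTER_CUBIC)
d=cv2.resize(s[220:330,150:300],(330,220),interpolation=cv2.INTER_CUBIC)
b=np.clip(b*1.5,0,255).astype(np.uint8)
cv2.imwrite("pics/s8.png",np.vstack([a,np.hstack([b,d])])[:,:,::-1])
E
```

```text
(no output)
```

View pics/s8.png

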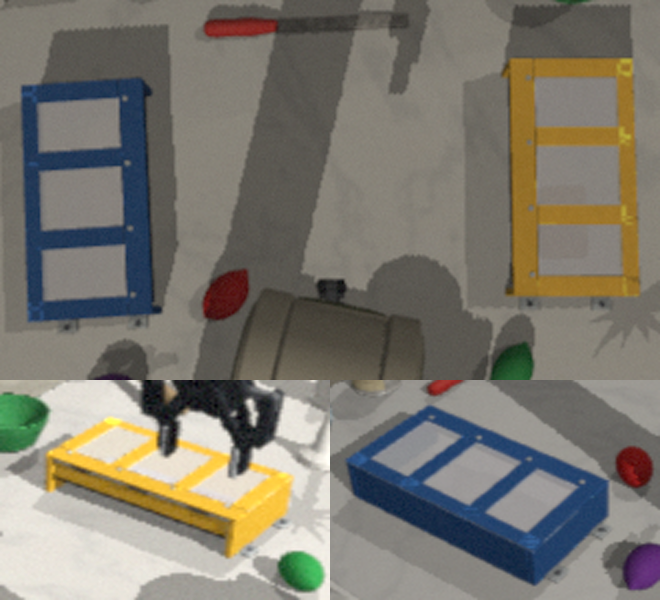

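The table between the bins is empty and the file still lies in place. The block shows faintly through the yellow roof at about (565,220), and the yellow flap hangs shut in the lower left panel. The blue flap can't be seen directly, so I'll measure the contents through the roofs by differencing against the first picture.

```bash
python3 - <<'E'
from workcell import vision
from h import *
c=vision.capture("top"); f0=cv2.imread("pics/top0.png")[:,:,::-1].astype(float)
fs=[c["frame"].astype(float)]+[vision.capture("top")["frame"].astype(float) for _ in range(7)]
d=cv2.GaussianBlur(np.mean(fs,0)-f0,(0,0),1.2); 
for n,(x0,x1,y0,y1) in(("blue",(130,200,148,272)),("yellow",(372,440,138,260))):
    w=d[y0:y1,x0:x1]; g=w.sum(2); g=g-np.median(g); print(n,"std",g.std().round(2),"min/max",g.min().round(1),g.max().round(1))
    for sg in(1,-1):
        for k in big(sg*g>5,12)[:4]:
            k=k+np.array([[x0,y0]]); x,y,a,b=cv2.boundingRect(k); print(sg,(x,y,a,b),world(c,[(x,y),(x+a,y+b)],.025).round(3).tolist())
E
```

```text
blue std 1.58 min/max -5.0 8.3
1 (163, 173, 14, 12) [[0.628, 0.315], [0.596, 0.279]]
yellow std 5.34 min/max -24.5 4.2
-1 (388, 221, 27, 20) [[0.498, -0.249], [0.447, -0.313]]
-1 (388, 202, 26, 12) [[0.545, -0.25], [0.514, -0.314]]
```

```bash
python3 - <<'E'
from workcell import vision
from h import *
c=vision.capture("top"); f0=cv2.imread("pics/top0.png")[:,:,::-1].astype(float)
d=(np.mean([vision.capture("top")["frame"].astype(float) for _ in range(12)],0)-f0).sum(2)
d=cv2.GaussianBlur(d,(0,0),2.5)[150:270,132:198]; d-=np.median(d)
print(d[::6,::5].round(1)); 
for p in((.534,.296),(.61,.297)):
    q=c["R"]@np.array([*p,.025])+c["t"]; print(p,c["fx"]*q[0]/q[2]+c["cx"]-132,c["fy"]*q[1]/q[2]+c["cy"]-150)
E
```

```text
[[ 0.7  0.7 -0.5 -0.1 -0.3 -0.1 -0.3 -1.1 -0.8 -0.1  0.1  0.3  0.   0.2]
 [ 0.6  0.  -0.8 -0.  -1.3 -1.8 -1.3 -0.3 -0.8  0.4 -0.2  0.1 -1.1  0.1]
 [-0.   0.1  0.3  0.4  0.3  0.  -0.3  0.3 -0.1  0.1 -0.6 -1.5 -0.8  0.3]
 [ 1.4  0.6  0.1 -0.3  0.   0.4 -0.1  1.1  0.8 -0.   0.4 -0.8  0.6 -0.2]
 [ 0.   0.9  0.9 -0.  -0.3  0.2  1.8  4.5  4.7  1.7  0.3  0.5 -0.5  0.3]
 [ 0.5 -0.6  0.9  0.4  0.8  0.5  3.1  6.4  6.2  2.9  1.1  0.8 -0.4 -0.1]
 [ 0.5 -0.6  0.2  0.6  0.8  0.8 -0.2  1.7  1.8  1.1  1.   1.5  0.6  0.4]
 [-0.4 -1.2 -0.8 -0.1  0.3  0.4  0.  -1.5 -0.3  0.1 -0.   0.4 -0.4  0.7]
 [-0.7 -0.2  0.1 -0.6  0.9  0.5  0.  -0.1 -0.9 -1.2 -1.1  0.2 -0.6 -0.5]
 [-0.4 -0.6  0.2  0.5  0.8 -0.4 -0.1  1.3 -0.  -1.8 -1.3 -0.6  0.2  0.9]
 [-0.9 -1.5 -0.2  0.2  1.   0.1  0.3  0.8  0.9 -0.4 -0.8 -0.6  0.4  0.3]
 [-0.1 -1.2  0.2  0.1 -0.2 -0.2 -0.4  0.1  0.7 -0.6 -1.  -1.  -1.3  0. ]
 [ 0.5 -0.2  0.3  0.7 -0.2 -0.1 -0.  -0.  -0.4 -0.6 -0.5 -1.1 -1.6 -0.6]
 [-0.  -0.  -1.3 -0.4 -1.6 -1.5 -0.6  0.   0.2  0.5  0.9 -0.5 -1.3  0. ]
 [ 0.2 -1.  -1.1 -0.4 -1.3 -0.9 -0.2  0.3  1.3  1.8  1.  -1.7 -1.8  0.2]
 [-0.1 -2.5 -0.4  0.4 -0.3  0.2  0.6  0.1  0.7  0.9  0.5  0.4  0.2  0.5]
 [ 0.6 -1.2  0.6  0.5 -0.1  0.2  0.1  0.6  1.3  0.2 -0.3 -0.4 -0.5  1. ]
 [ 0.  -0.3  0.1  0.2 -0.3  0.4  0.9  1.2  0.3 -0.  -0.2  0.1 -0.5 -0.8]
 [-0.2 -0.3 -0.1 -0.6 -0.3  0.5  0.4  0.6  0.5  0.5  0.9 -0.1 -0.7 -0.5]
 [-0.6 -0.9 -0.8 -0.8 -1.  -0.9 -0.9  1.   0.8 -0.   0.5  0.4  0.9 -0.7]]
(0.534, 0.296) 37.955959982717275 59.67839682661773
(0.61, 0.297) 37.93028569922524 29.780033770851077
```

```bash
python3 -c "
from workcell import r
print(r.hand_in())"
```

```text
the job is handed in; nothing more can be done
None
```

I pushed the lemon and acorn casts into the blue bin and the sanding block into the yellow bin, never moved the file, and handed the job in at about 24 s; the block, acorn and yellow flap checked out in the camera images, but the lemon's depth and the blue flap being shut are inferred from how far the fingers went in.

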